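# Fit the roller rotor in the bench pump

### The arm

A 6-joint arm with a two-finger parallel gripper is mounted at the origin on the work surface. World frame = base frame: x ahead of the robot, y to its left, z up, the work surface at z = 0. Lengths are in mm, angles in rad, forces in N, time in s.
With the tool pointing down it reaches from about 300 to 775 mm from the base axis. Payload 14.6 kg.
Tool frame: the origin (TCP) lies at the very end of the fingers, on their centre line; the grasp point (between the pads) lies 19 mm behind it; z points along the fingers, y is the direction in which the jaws open and shut (so a half turn about z gives the same grasp; the last joint's range is limited). The gripper opens to 94 mm and grips with 3 to 60 N. Pads are 16 mm wide; open, the fingers measure 119 mm over their backs; the gripper's body (75 mm by 177 mm) begins 78 mm behind the grasp point.
Start: joints at [1.035, 0.3, 1.521, -0, 1.321, -0.067], TCP at [248.495, 490.652, 205.446] pointing down, gripper open.
Joint ranges: [-3.03, 3.03], [-0.79, 2.21], [0.23, 2.52], [-1.04, 4.18], [0, 3.07], [-2.55, 2.55]. Speed limits (rad/s): [2.22, 2.22, 2.57, 3.14, 3.14, 3.14].

### API

Orientations are given as [roll, pitch, yaw] about the fixed x, y, z axes, in that order (R = Rz(yaw) Ry(pitch) Rx(roll)).
In Python, from cell import manip gives the robot as it stands.
- The arm moves only by the shell command python3 -m inch 'ROWS' [FORCE]. ROWS is a JSON object of lists of equal length, an entry for each row: "grip": the opening, from -1 (shut) to 1 (fully open), so that 0 is half open; "travel": the shift along the world's x, y, z in cm, a list of three; "turn": the turn, a rotation vector about the world's x, y, z in degrees, a list of three. A call has 1 to 10 rows; each row is the pose to reach, as a shift and turn from the pose measured when the call began; what a row does not reach only later rows make up. A row lasts 1/8 s, in which the tool goes at most 62.5 mm and 10.7 degrees, less where a joint would pass 70% of its speed; a pose out of reach is approached as far as the arm can. A call with a gripper value outside its range is refused whole. The fingers move at their own pace and stop on an object; FORCE is the grip in N (left out, the last holds). Time passes only in rows, so rows that repeat a pose let the fingers close. It gives the time, the measured TCP pose, the force and the opening at its end, in the units of the state.
- manip.read_state(): the state, without advancing time (a new reading comes with each control period).
- manip.camera(name): name is "side" or "top" or "wrist"; returns (picture, depth): 480x640x3 uint8, red, green, blue; 480x640 float32, mm along the optical axis (not along the pixel's ray), 0 where there is no reading.
- manip.calibration(name): a dict with "fx", "fy", "cx", "cy" (pixels), "world_from_camera" (4x4, takes a point from camera to world coordinates). Camera axes: x right, y up, looking along -z (the intrinsics and any distortion apply to the point x, -y, -z); pixel columns grow to the right and rows downward; lengths in mm; the calibration is good to about 2 mm. A picture is of the moment at which its call begins: read the wrist's pose just before it. calibration takes no time and is no camera call; for the wrist camera it gives the pose at the moment of the call.
- manip.sign_off(): hands the job in, once; it reports no verdict.
Trained networks look in the newest picture that a camera, given by its name, has taken for a name from the list of things; names that differ only in an ending like _2 or _b are one class to them, and where a whole thing is asked for, a point or a joint stands for the part that bears it (a point fixed in the world has none). Each returns a list of dicts, best first, with "p" (0 to 1); they miss things now and then, are a little off and sometimes report something else, mostly with a low value. They report only what shows in the picture. A call takes as long as a camera call. They do not tell look-alikes from the thing itself.
- manip.look_for(camera, label): "bbox" ([left, top, right, bottom] in pixels, round what is visible of it).
The state is a dict: "clock": time; "joints": joint angles; "qd": joint speeds; "effort": joint torques, N m; "eef_pos": TCP position; "eef_rot": TCP orientation; "wrist_force": force on the tool from outside, world axes, zero at the start; "moment": the same for the moment, N m; "finger_gap": finger opening in mm.
Only numpy, scipy, OpenCV 4.12 (cv2) and the standard library are available. Lean on these libraries where they do the work, as an engineer would, in place of code of your own. Each camera call takes 0.05 s, during which the arm holds its last target.

### The job

Fit the rotor into the roller pump: with the spatula's blade in the notch at the cover's front edge, lever the clear cover up, swing it right back until it stands open, and lay the spatula back down on the bench (do not drop it from a height). Then take the rotor from the cork ring, lower its keyed shaft into the pump's drive hub, turn it until the key slips into the keyway, and push it fully home against the spring in the hub. Finish still gripping the rotor and pressing it down fully home, so that I can tighten the set screw through the side hole; leave the bottle, the petri dishes and the slide box alone.

Things in the scene. Friction and masses are not known exactly. Their poses are not given: they have to be found in the camera images.
- pump: white bench roller pump, fixed, pump head facing up: housing 172 x 130 mm, 110 mm tall (115 mm at the rims beside the cover and at the rear deck), with a horseshoe-shaped well (raceway) 84 mm wide, 44 mm deep, open to the top and closed by the cover. Origin on the bench under the drive axis, 62 mm behind the front face; x points from the front (dial side, towards the robot) to the rear, z up
- pry_notch (a point): middle of the pry notch at the pump's front face: recess 48 mm wide (y), 8 mm high in the top of the 20 mm thick front wall, open to the front and into the empty raceway behind. The closed cover's underside is its ceiling, 4 mm above this point; the cover's front edge juts 4 mm forward of it. Axes as the pump's
- cover_angle (a joint): clear plastic cover with a grey frame, 125 mm long (x), 118 mm wide, 5 mm thick, 120 g, flush between the housing's rims, hinged at its rear edge. 0 = closed, grows as it opens up and rearwards, stop at 1.92 rad (leaning back past upright). Stiff hinge: it stays where it is left; about 1.5 N at the front edge lifts it
- cover: the panel of the cover; origin on the hinge line, x along the panel from its front edge (at x = -128 mm) to the hinge, z out of its upper face; underside at z = -2.5 mm
- cover_hinge (a point): middle of the cover's hinge line, fixed on the pump, 62 mm behind the drive axis and 112.5 mm above the bench; the hinge runs along y; axes as the pump's
- hub_mouth (a point): centre of the drive hub's upper face, 70 mm above the bench, 4 mm above the raceway's floor; hub 40 mm across. Upright bore 17.5 mm with one keyway 8.5 mm wide, open at the face. Axes as the pump's: they do not turn with the hub. The keyway points to the pump's front (-x) or up to 0.7 rad either way of it; its angle is not given: find it by feel or sight. Light rubbing does not turn the hub
- rotor: rotor, about 250 g, loose, standing on the cork ring: two aluminium plates 64 mm in diameter with three white rollers between (28 mm tall in all), grey grip bar on top, steel shaft below. Origin at the centre of the lower plate's underside, z up along the shaft. Under it a collar 24 mm in diameter, 4 mm tall, lands on the hub's face when fully home: the origin is then 4 mm above hub_mouth
- rotor_grip (a point): centre of the rotor's grip bar, 44 mm above the rotor's origin. The bar is 46 mm long (along the rotor's x), 12 mm thick (y), 32 mm tall, its foot on the upper plate; a small nose at the foot of one end marks the key's side (-x). Axes as the rotor's
- spatula_grip (a point): centre of the wooden handle of the flat-bladed spatula, which lies on the bench, 70 g: handle 100 x 18 x 18 mm (from 60 mm behind to 40 mm ahead of this point), half-way up it, 9 mm above the bench; x points along the spatula to the blade's tip, z is up; blade 16 mm wide, 2 mm thick, level with this point
- spatula: the same spatula; origin at the underside of the handle, 10 mm behind spatula_grip; axes the same
- spatula_tip (a point): middle of the front edge of the spatula's blade, 125 mm ahead of spatula_grip; axes the same
- cork_ring: cork flask ring, loose, 100 mm outside, 46 mm hole, 40 mm tall, on which the rotor stands with its shaft in the hole; origin at the centre of its underside
- bottle: amber reagent bottle with a white cap, 60 mm in diameter, 130 mm tall, to be left alone; origin under its centre
- petri: stack of two petri dishes, 94 mm in diameter, 31 mm tall, to be left alone; origin under its centre
- slide_box: grey slide box with a paper label, 85 x 105 x 34 mm, to be left alone; origin under its centre
- thrust (a joint): spring-loaded pad inside the hub's bore, 0 = up, its top 24 mm below the hub's face; grows as the shaft's tip presses it down: 6 mm (0.006) when the rotor is fully home. It pushes up with 4 N at 0, 10 N at 6 mm, and lifts the rotor again when it is let go
- rotor_shaft_tip (a point): centre of the lower end of the rotor's shaft, 34 mm below the rotor's origin. Shaft 16 mm in diameter, 30 mm long below the collar, its end chamfered; 30 mm below the hub's face when fully home. Axes as the rotor's
- rotor_key (a point): lower end of the single key on the shaft's -x side, 26 mm below the rotor's origin, 10 mm from the axis. Key 6 mm wide, 18 mm tall, reaching 12.5 mm from the axis. The 8 mm of plain shaft below it enters the bore at any angle; then the key rests on the hub's face (rotor's origin 26 mm above hub_mouth) until it meets the keyway and drops in. Axes as the rotor's
There are look-alikes about, which are no part of the job. Of the things like the rotor, leave any that is purple; of the rest the larger one is meant. Of the things that look like the spatula, take the one that is farthest to the robot's left at the start.

How it is judged (in metres and radians):
On the way, in this order (a step that is already met when the one before it is completed fails the run):
1. the cover is levered up by the blade of the held spatula, without fingers on the cover (value of joint cover_angle above 0.12 rad and contact force between spatula and cover above 0.2 N and contact force between the fingers and spatula above 1 N and contact force between the fingers and cover below 0.2 N), for 0.1 s.
2. the cover has been swung back until it stands open (value of joint cover_angle above 1.5 rad), for 0.2 s.
At the end, for the whole second after the job is handed in: Cover open 1.5 rad or more; spatula lying still on the bench (handle centre below 30 mm); rotor home: collar within 2.5 mm of the hub's face, axis within 4 mm of the hub's, upright within 0.06 rad, still, gripped by the fingers and pressing on the pump with over 6 N (value of joint cover_angle above 1.5 rad and height (world z) of spatula_grip below 0.03 m and linear speed of each of spatula, rotor below 0.02 m/s and z of rotor_grip in the frame of hub_mouth below 0.0505 m and horizontal distance between rotor_grip and hub_mouth below 0.004 m and angle between rotor_grip's own z axis and vertical below 0.06 rad and contact force between the fingers and rotor above 2 N and contact force between rotor and pump above 6 N); the arm keeps its last pose, push and grip.
It fails at once if the bottle was moved more than 30 mm or tipped (distance of bottle from where it was at the start of the episode above 0.03 m or angle between bottle's own z axis and vertical above 0.3 rad).
It fails at once if the petri dishes were moved more than 30 mm (distance of petri from where it was at the start of the episode above 0.03 m).
It fails at once if the slide box was moved more than 30 mm (distance of slide_box from where it was at the start of the episode above 0.03 m).
It fails at once if the spatula was dropped from a height (over about 50 mm) (linear speed of spatula above 1 m/s and contact force between the fingers and spatula below 0.5 N).
It also fails if it takes over 72 s, if anything falls off the work surface, if the arm or the gripper's body presses on something with over 40 N, if the wrist force passes 120 N, or if a joint passes its speed limit or range.

## Working session

There is one attempt and no reset: what is moved stays moved. The work goes in short steps, Python scripts to look and compute and a shell command to move; the robot and the scene stay as the last step left them, time stands still between calls to the robot, and variables do not carry over. Pictures are saved under pics/ and viewed, and the job is handed in when it is done.

```bash
ls; mkdir -p pics; python3 - <<'E'
from cell import manip
import cv2
print(manip.read_state())
for n in ["side","top","wrist"]:
    im,d=manip.camera(n); cv2.imwrite(f"pics/{n}0.png",im[:,:,::-1]); c=manip.calibration(n); print(n,c)
E
```

```text
pics
{'clock': 0.0, 'joints': array([ 1.03545583e+00,  3.00463075e-01,  1.52157504e+00, -7.44377286e-07,
        1.32071426e+00, -6.65941427e-02]), 'qd': array([ 5.15428849e-05, -2.61454090e-04,  7.11352102e-04, -6.81500765e-04,
        2.02985228e-04,  2.92481640e-04]), 'effort': array([-7.10503482e-04, -5.31806803e+01, -3.52747250e+01,  7.07675633e-02,
        2.43817287e-02, -5.17507726e-05]), 'eef_pos': array([248.33727308, 490.4465962 , 204.89329088]), 'eef_rot': array([-3.14043544e+00, -7.64548262e-05,  2.67284644e+00]), 'wrist_force': array([-0.24697401,  0.09871312,  0.38027465]), 'moment': array([-0.00198443,  0.0252397 ,  0.02213613]), 'finger_gap': 93.85868341193114}
side {'fx': 465.80258195234956, 'fy': 465.80258195234956, 'cx': 321.9486891780689, 'cy': 242.18575334312862, 'world_from_camera': array([[ 8.18118765e-01,  3.13982680e-01, -4.81764011e-01,
         2.01118383e+01],
       [-5.74988990e-01,  4.58786369e-01, -6.77423596e-01,
        -8.33143888e+02],
       [ 8.32748481e-03,  8.31221958e-01,  5.55878322e-01,
         6.90937386e+02],
       [ 0.00000000e+00,  0.
[... 294 characters left out ...]
 -2.79627383e-02, -1.96211579e-02,
        -8.14741638e+01],
       [-2.33697591e-02,  1.40747798e-01,  9.89769626e-01,
         1.12208618e+03],
       [ 0.00000000e+00,  0.00000000e+00,  0.00000000e+00,
         1.00000000e+00]])}
wrist {'fx': 363.76004808319, 'fy': 363.76004808319, 'cx': 318.35728771097286, 'cy': 236.89767968168636, 'world_from_camera': array([[ 4.51345432e-01, -8.56534614e-01, -2.50271363e-01,
         1.74740133e+02],
       [ 8.92348816e-01,  4.32933486e-01,  1.27601675e-01,
         5.27334555e+02],
       [-9.44397954e-04, -2.80921788e-01,  9.59730200e-01,
         3.84366375e+02],
       [ 0.00000000e+00,  0.00000000e+00,  0.00000000e+00,
         1.00000000e+00]])}
```

View pics/top0.png

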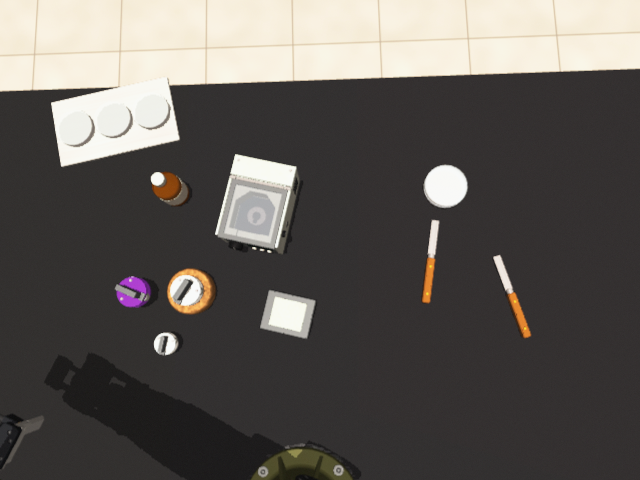

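View pics/side0.png

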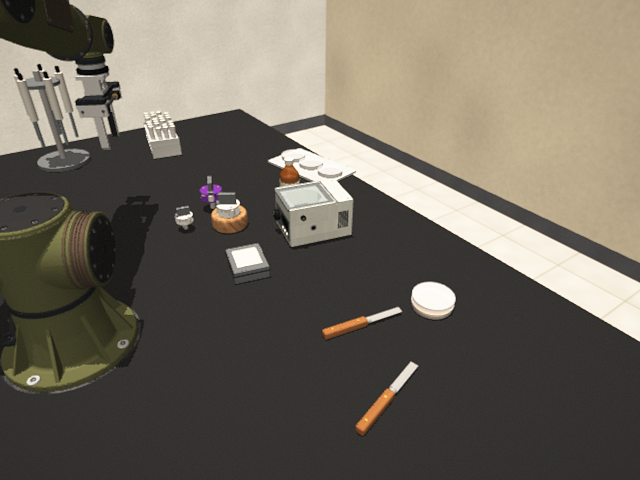

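View pics/wrist0.png

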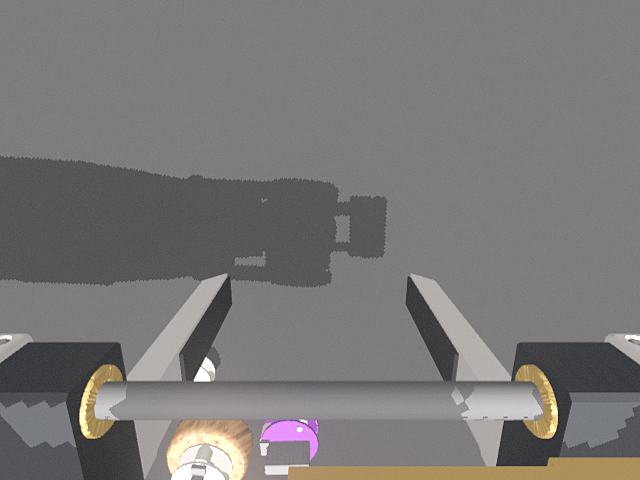

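Top view: the pump is at about (260,205) with its dial side towards the robot. The left-most spatula has its handle at (429,280) and tip at (435,222). The rotor is on the cork ring at (190,291), with purple and small look-alikes nearby. Next I'll measure these.

```bash
cat > h.py <<'E'
from cell import manip
import numpy as np, cv2
def cloud(n, save=None):
    c=manip.calibration(n); im,d=manip.camera(n)
    if save: cv2.imwrite(save,im[:,:,::-1])
    v,u=np.mgrid[0:480,0:640]; 
    P=np.stack([(u-c["cx"])/c["fx"]*d,-(v-c["cy"])/c["fy"]*d,-d],-1)
    T=c["world_from_camera"]; W=P@T[:3,:3].T+T[:3,3]; W[d==0]=np.nan
    return im,d,W,c
def proj(c,p):
    T=np.linalg.inv(c["world_from_camera"]); q=T[:3,:3]@np.array(p,float)+T[:3,3]
    return c["cx"]+c["fx"]*q[0]/-q[2], c["cy"]-c["fy"]*q[1]/-q[2]
E
python3 - <<'E'
from h import *
np.set_printoptions(precision=1,suppress=True)
im,d,W,c=cloud("top")
np.savez("/tmp/top.npz",im=im,d=d,W=W)
for l in ["pump","rotor","spatula","cork_ring","bottle","petri","slide_box"]:
    for r in manip.look_for("top",l)[:4]:
        b=np.array(r["bbox"]); u,v=((b[0]+b[2])/2,(b[1]+b[3])/2); print(l,b.round(0),round(r["p"],2),W[int(v),int(u)])
hsv=cv2.cvtColor(im,cv2.COLOR_RGB2HSV)
m=(hsv[...,0]<18)&(hsv[...,1]>150)&(hsv[...,2]>80); 
n,lab,st,ce=cv2.connectedComponentsWithStats(m.astype(np.uint8))
for i in range(1,n):
    if st[i,4]>60:
        P=W[lab==i]; print(st[i],P.mean(0),P.min(0),P.max(0))
# spatula 1
for (u,v) in [(429,298),(429,290),(429,280),(431,262),(432,250),(434,232),(435,225),(435,223),(435,221),(435,219)]: print(u,v,im[v,u],W[v,u])
E
```

```text
pump [213. 154. 300. 256.] 0.88 [626.   73.  114.6]
rotor [170. 274. 206. 306.] 0.93 [456.8 226.   69.2]
rotor [154. 329. 177. 359.] 0.9 [345.9 276.4  51. ]
rotor [114. 276. 151. 310.] 0.82 [454.2 332.2  93.9]
rotor [167. 265. 218. 312.] 0.68 [460.9 216.5  65.9]
spatula [418. 220. 436. 302.] 0.91 [ 511.7 -287.2   17. ]
spatula [494. 259. 531. 336.] 0.84 [ 426.3 -465.1   18.5]
cork_ring [168. 269. 216. 313.] 0.61 [454.6 218.   67.9]
bottle [154. 169. 187. 208.] 0.97 [670.9 257.9  93.3]
bottle [262. 292. 312. 337.] 0.42 [402.1  20.4  32.8]
petri [423. 165. 468. 210.] 0.86 [ 671.  -332.8   31.2]
petri [217. 156. 300. 250.] 0.54 [629.7  68.6 116.2]
slide_box [262. 290. 316. 339.] 0.8 [402.   18.2  33.6]
[152 172  28  28 449] [nan nan nan] [nan nan nan] [nan nan nan]
[422 258  13  45 366] [ 467.3 -287.1   17.4] [ 420.3 -306.    -3.7] [ 516.1 -271.1   24.8]
[167 268  47  46 700] [nan nan nan] [nan nan nan] [nan nan nan]
[508 292  23  46 385] [nan nan nan] [nan nan nan] [nan nan nan]
429 298 [212 121  42] [ 428.8 -287.    17. ]
429 290 [230 140  51] [ 446.  -287.4   20.3]
429 280 [229 137  51] [ 467.7 -288.7   19.7]
431 262 [230 139  50] [ 507.  -295.5   17.8]
432 250 [240 232 226] [ 534.3 -300.6   10.5]
434 232 [239 231 225] [ 573.9 -306.5   14.4]
435 225 [237 230 222] [ 590.1 -310.2   11.2]
435 223 [238 230 223] [ 594.6 -310.4   11.2]
435 221 [238 231 224] [ 599.1 -310.6   11.5]
435 219 [60 56 55] [ 605.3 -312.8    2.5]
```

```bash
python3 - <<'E'
import cv2
im=cv2.imread("pics/top0.png")
cv2.imwrite("pics/c1.png",cv2.resize(im[145:265,200:320],None,fx=5,fy=5,interpolation=cv2.INTER_CUBIC))
a=cv2.resize(im[255:365,110:220],None,fx=5,fy=5,interpolation=cv2.INTER_CUBIC)
cv2.imwrite("pics/c2.png",a)
E
```

```text
(no output)
```

View pics/c1.png

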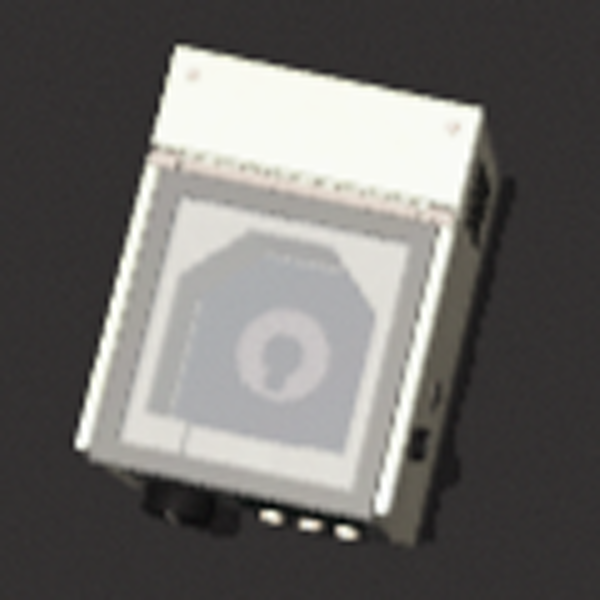

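View pics/c2.png

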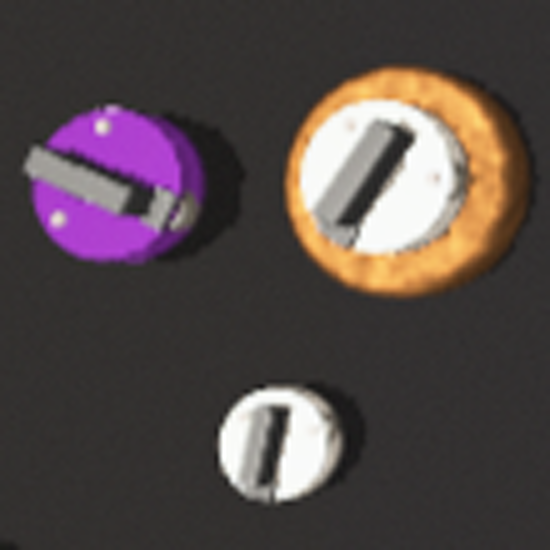

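Crops: the pump's keyway is visible through the cover, from the hub centre at crop (283,352) towards (272,385), nearly the front. The rotor's nose is at the lower-left end of its bar, crop (340,235).

```bash
cat >> h.py <<'E'
def ray(c,u,v,z):
    T=c["world_from_camera"]; r=T[:3,:3]@np.array([(u-c["cx"])/c["fx"],-(v-c["cy"])/c["fy"],-1]); o=T[:3,3]
    return o+r*(z-o[2])/r[2]
E
python3 - <<'E'
from h import *
np.set_printoptions(precision=1,suppress=True)
c=manip.calibration("top")
f=lambda x,y:(200+(x-2)/5,145+(y-2)/5)
g=lambda x,y:(110+(x-2)/5,255+(y-2)/5)
print("pump corners")
C=[ray(c,*f(*p),115) for p in [(178,45),(482,108),(375,516),(78,446)]]
for p in C: print(p)
for i in range(4): e=C[(i+1)%4]-C[i]; print(np.linalg.norm(e), np.degrees(np.arctan2(e[1],e[0])))
K=[ray(c,*f(283,352),70),ray(c,*f(272,382),70)]; print("hub",K, np.degrees(np.arctan2(*(K[1]-K[0])[[1,0]])))
print("hinge", ray(c,*f(150,158),115),ray(c,*f(447,220),115))
print("cover front", ray(c,*f(90,452),115),ray(c,*f(370,515),115))
print("rotor plate c", ray(c,*g(382,176),68), "bar", [ray(c,*g(*p),100) for p in [(374,120),(410,128),(315,210),(345,226)]], "nose",ray(c,*g(340,236),72))
print("spat", ray(c,424.5,303,9),[ray(c,*p,9) for p in [(432,259),(428,302),(435,220.5),(430.5,280)]])
E
```

```text
pump corners
[734.3 115.6 115. ]
[703.2 -10.4 115. ]
[534.5  35.8 115. ]
[566.6 156.5 115. ]
129.76537159835513 -103.86415155524651
174.96585271939898 164.68475862756912
124.84982354667075 75.0922788562405
172.63662771334754 -13.696384908792188
hub [array([612.4,  79.6,  70. ]), array([599.5,  84.3,  70. ])] 159.63406188141127
hinge [686.3 127.2 115. ] [656.2   4.8 115. ]
cover front [564.  151.6 115. ] [534.9  37.9 115. ]
rotor plate c [457.4 228.5  68. ] bar [array([478.3, 222.7, 100. ]), array([474.7, 207.9, 100. ]), array([442.4, 246.3, 100. ]), array([435.6, 233.9, 100. ])] nose [432.7 244.6  72. ]
spat [ 418.5 -278.2    9. ] [array([ 514.5, -299.8,    9. ]), array([ 420.5, -285.9,    9. ]), array([ 600.7, -311.2,    9. ]), array([ 468.3, -293.9,    9. ])]
```

```bash
python3 -m inch '{"grip":[1,1,1,1,1,1,1,1,1,1],"travel":[[1.8,-5.6,0],[3.6,-11.2,0],[5.4,-16.8,0],[7.2,-22.4,0],[9,-28,0],[10.8,-33.6,0],[12.6,-39.2,0],[14.4,-44.8,0],[16.2,-50.4,0],[18,-56,0]],"turn":[[0,0,2],[0,0,4],[0,0,6],[0,0,8],[0,0,10],[0,0,12],[0,0,14],[0,0,16],[0,0,18],[0,0,19]]}' 60
```

```text
clock: 1.8
eef_pos: [428.8, -71.4, 205.7]
eef_rot: [-3.142, 0.001, 3.005]
wrist_force: [0.7, 1.0, 0.6]
finger_gap: 93.8
```

```bash
python3 -m inch '{"grip":[1,1,1,1,1,1],"travel":[[1.8,-5.6,0],[3.7,-11.2,0],[5.5,-16.8,-2],[7.4,-22.6,-4],[7.4,-22.6,-6],[7.4,-22.6,-6]],"turn":[[0,0,0],[0,0,0],[0,0,0],[0,0,0],[0,0,0],[0,0,0]]}' 60; python3 - <<'E'
from h import *
im,d,W,c=cloud("wrist","pics/w1.png")
im,d,W,c2=cloud("top","pics/t1.png")
print(manip.read_state()["eef_pos"],manip.read_state()["joints"])
for p in [(478.5,-294,9),(602.3,-311.4,9)]: print(proj(c,p))
E
```

```text
clock: 2.55
eef_pos: [502.1, -297.3, 144.1]
eef_rot: [3.14, -0.002, 3.004]
wrist_force: [-0.5, 0.1, 0.9]
finger_gap: 94.0
[ 502.98805589 -297.08819606  146.57273492] [-5.96404860e-01  4.26543518e-01  1.49011662e+00  4.52532335e-04
  1.22352599e+00 -2.03121383e+00]
(np.float64(318.7260420672488), np.float64(200.6665629245415))
(np.float64(318.3240266131058), np.float64(327.85444954471245))
```

View pics/w1.png

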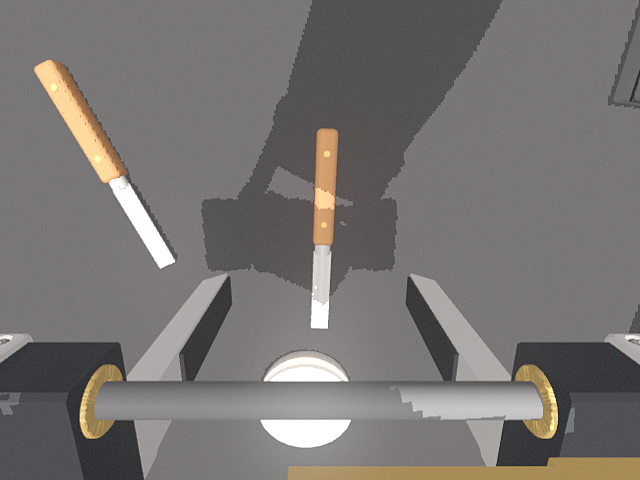

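The wrist picture shows our spatula in the middle: tail (328,129), ferrule (323,244), tip (320,328). The petri dishes sit beyond it at (306,410).

```bash
python3 - <<'E'
from h import *
np.set_printoptions(precision=1,suppress=True)
c=manip.calibration("wrist"); print(manip.read_state()["eef_pos"],manip.read_state()["eef_rot"])
P=[ray(c,328,129,9+9),ray(c,323,243,18),ray(c,319.5,328,9)]
for p in P: print(p)
e=P[2]-P[0]; print(np.linalg.norm(e[:2]),np.degrees(np.arctan2(e[1],e[0])))
u=e/np.linalg.norm(e[:2]); print("grip",P[2]-125*u, P[0]+60*u, "hold", P[2]-100*u)
E
```

```text
[ 503.  -297.1  146.6] [-3.1  0.   3. ]
[ 421.3 -278.5   18. ]
[ 516.8 -295.3   18. ]
[ 605.6 -310.5    9. ]
187.09448870875997 -9.824018612495566
grip [ 482.5 -289.1   15. ] [ 480.4 -288.8   15.1] hold [ 507.1 -293.4   13.8]
```

```bash
python3 -m inch '{"grip":[1,0.2,-0.2,-0.2,-0.2,-0.2],"travel":[[0.2,0.2,-5],[0.2,0.2,-10],[0.2,0.2,-13],[0.2,0.2,-14.2],[0.2,0.2,-14.3],[0.2,0.2,-14.3]],"turn":[[0,0,-1.5],[0,0,-1.5],[0,0,-1.5],[0,0,-1.5],[0,0,-1.5],[0,0,-1.5]]}' 60; python3 -m inch '{"grip":[-1,-1,-1,-1,-1,-1],"travel":[[0,0,0],[0,0,0],[0,0,0],[0,0,0],[0,0,0],[0,0,0]],"turn":[[0,0,0],[0,0,0],[0,0,0],[0,0,0],[0,0,0],[0,0,0]]}' 60; python3 - <<'E'
from h import *
cloud("wrist","pics/w2.png")
E
```

```text
clock: 3.4
eef_pos: [505.8, -295.5, 5.3]
eef_rot: [-3.14, 0.004, 2.979]
wrist_force: [-0.4, 0.7, 1.1]
finger_gap: 47.8
clock: 4.15
eef_pos: [505.9, -295.5, 5.6]
eef_rot: [-3.14, 0.004, 2.98]
wrist_force: [-1.7, 1.1, 6.0]
finger_gap: 17.5
```

View pics/w2.png

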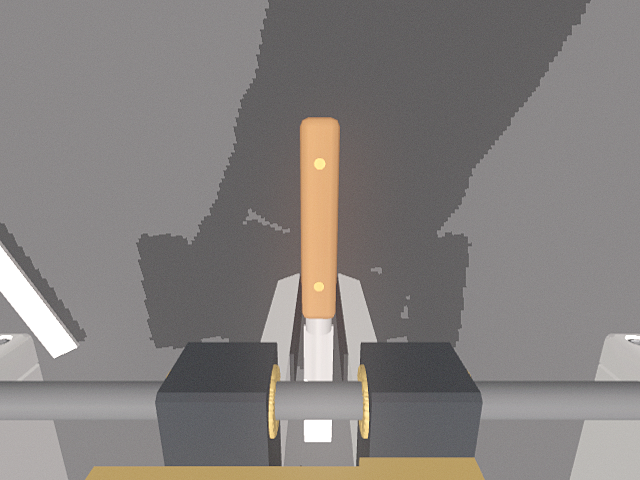

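Gripped: the handle is centred between the jaws, with the tip at (318,441). Next I'll work out tip relative to TCP.

```bash
python3 - <<'E'
from h import *
np.set_printoptions(precision=1,suppress=True)
c=manip.calibration("wrist"); s=manip.read_state(); e=s["eef_pos"]; print(e,s["eef_rot"],s["joints"])
tip=ray(c,318,441,9);tail=ray(c,320,118,18)
a=np.degrees(np.arctan2(*(tip-tail)[[1,0]]));d=tip-e
print(tip,tail,np.linalg.norm((tip-tail)[:2]),a,"tip fwd",np.linalg.norm(d[:2]),np.degrees(np.arctan2(d[1],d[0])), "from tail", 185-np.linalg.norm((tail-e)[:2]))
E
```

```text
[ 505.9 -295.5    5.6] [-3.1  0.   3. ] [-0.6  0.6  1.6  0.   0.9 -2. ]
[ 602.1 -311.8    9. ] [ 419.3 -281.1   18. ] 185.340609201988 -9.548088719658974 tip fwd 97.56269767424197 -9.635808893730982 from tail 97.22184704173385
```

```bash
python3 -m inch '{"grip":[-1,-1,-1,-1,-1,-1,-1,-1,-1,-1],"travel":[[0,0,4],[0,0,9],[-0.8,4,14],[-2,10,14.5],[-3,16,14.5],[-4.2,22,14.5],[-5.4,28,14.5],[-6.5,34,14.5],[-7.3,39,14.5],[-7.8,42.3,14.5]],"turn":[[0,0,0],[0,0,0],[0,0,-1],[0,0,-1],[0,0,-2],[0,0,-3],[0,0,-4],[0,0,-5],[0,0,-5],[0,0,-5]]}' 60; python3 -m inch '{"grip":[-1,-1],"travel":[[0,0,0],[0,0,0]],"turn":[[0,0,0],[0,0,0]]}' 60;  python3 - <<'E'
from h import *
cloud("wrist","pics/w3.png");im,d,W,c=cloud("top","pics/t3.png"); cv2.imwrite("pics/t3c.png",cv2.resize(im[140:300,180:340,::-1],None,fx=4.5,fy=3.75,interpolation=cv2.INTER_CUBIC))
im,d,W,c=cloud("side","pics/s3.png"); cv2.imwrite("pics/s3c.png",cv2.resize(im[120:280,180:380,::-1],None,fx=3.75,fy=3.75,interpolation=cv2.INTER_CUBIC))
print(manip.read_state()["eef_pos"],manip.read_state()["eef_rot"])
E
```

```text
clock: 5.45
eef_pos: [427.2, 129.4, 150.5]
eef_rot: [-3.14, 0.004, 2.894]
wrist_force: [0.7, -0.6, -1.1]
finger_gap: 17.4
clock: 5.7
eef_pos: [427.2, 129.0, 150.4]
eef_rot: [-3.14, 0.004, 2.894]
wrist_force: [0.1, 0.1, -1.0]
finger_gap: 17.2
[427.3964689  128.54986676 150.48297822] [-3.14007101  0.00395411  2.89234194]
```

View pics/w3.png

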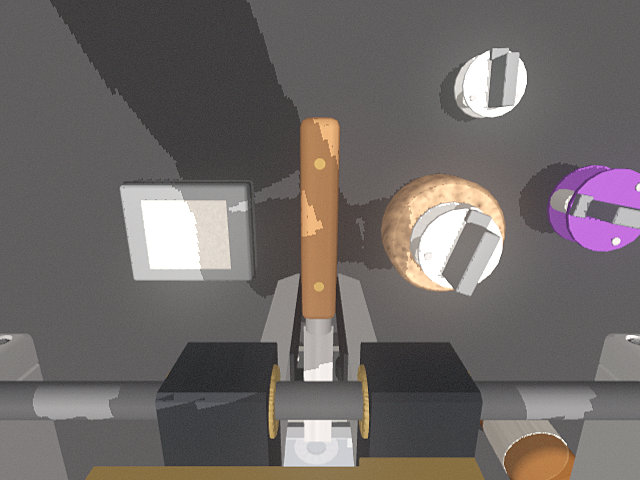

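View pics/t3c.png

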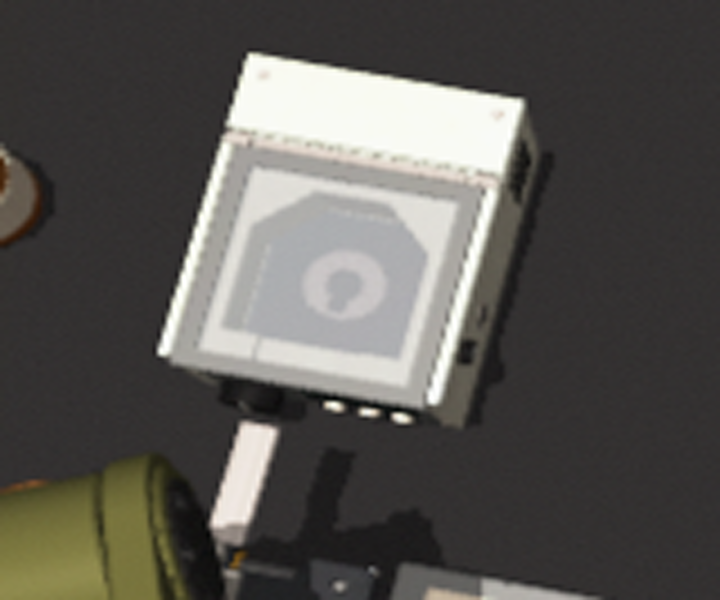

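View pics/s3c.png

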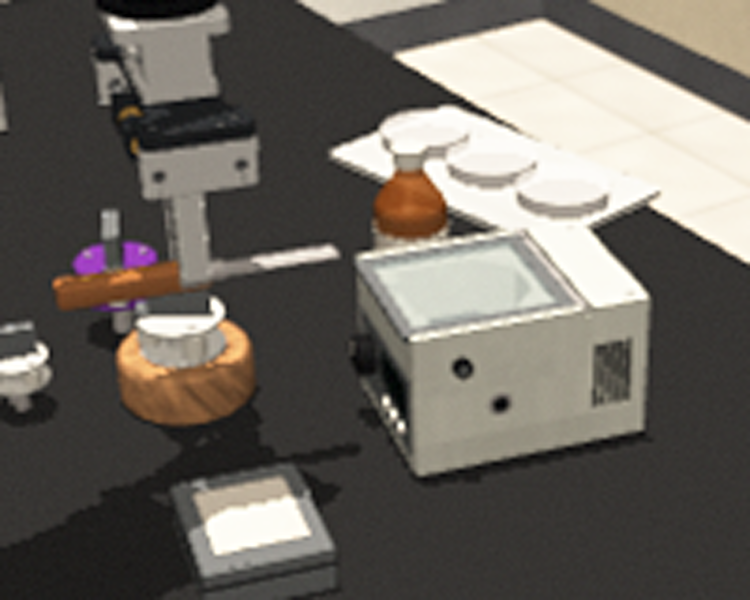

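The blade is lined up in front of the pump; its tip is at crop (259,423). I'll check the tip position and the keyway direction.

```bash
python3 - <<'E'
from h import *
np.set_printoptions(precision=1,suppress=True)
c=manip.calibration("top"); s=manip.read_state(); e=s["eef_pos"]; print(e,s["eef_rot"])
f=lambda x,y:(180+(x+.5)/4.5-.5,140+(y+.5)/3.75-.5)
tip=ray(c,*f(259,423),153.9); a=s["eef_rot"][2]-np.pi; print("tip top",tip,"model",e[:2]+97.5*np.array([np.cos(a),np.sin(a)]),np.degrees(a))
K=[ray(c,*f(345,287),70),ray(c,*f(335,311),70)]; print(K,np.degrees(np.arctan2(*(K[1]-K[0])[[1,0]])))
C=[ray(c,*f(*p),115) for p in [(248,53),(524,99),(432,403),(160,354)]]
for p in C: print(p)
print([np.degrees(np.arctan2(*(C[i]-C[j])[[1,0]])) for i,j in [(0,3),(1,2)]])
# image based: im patch
im,d=manip.camera("top")
cv2.imwrite("pics/hub.png",cv2.resize(im[200:234,240:274,::-1],None,fx=16,fy=16,interpolation=cv2.INTER_CUBIC))
E
```

```text
[427.4 128.5 150.5] [-3.1  0.   2.9]
tip top [522.  104.2 153.9] model [521.9 104.5] -14.2810141638754
[array([609.8,  79.4,  70. ]), array([596.1,  84.2,  70. ])] 160.61811288748362
[734.  116.6 115. ]
[703.6 -10.5 115. ]
[535.8  33.8 115. ]
[566.1 156.6 115. ]
[np.float64(-13.384040638494186), np.float64(-14.785654212835388)]
```

View pics/hub.png

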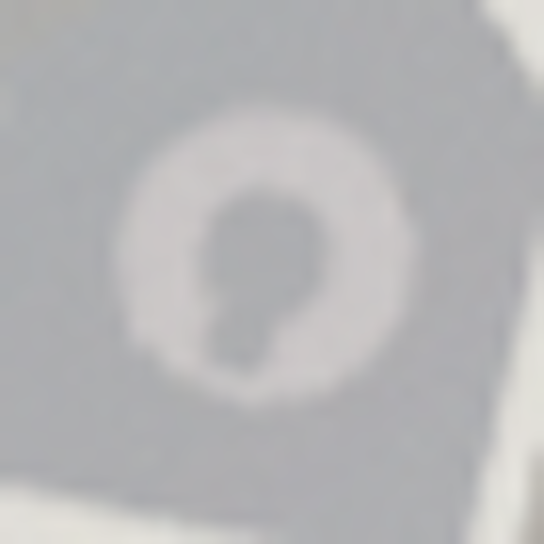

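```bash
python3 -m inch '{"grip":[-1,-1,-1],"travel":[[0,-0.1,-3],[0,-0.1,-4.8],[0,-0.1,-4.8]],"turn":[[0,0,0],[0,0,0],[0,0,0]]}' 60;  python3 - <<'E'
from h import *
im,d,W,c=cloud("side","pics/s4.png"); cv2.imwrite("pics/s4c.png",cv2.resize(im[150:250,220:360,::-1],None,fx=5.5,fy=5.5,interpolation=cv2.INTER_CUBIC))
print(manip.read_state()["eef_pos"],manip.read_state()["eef_rot"])
E
```

```text
clock: 6.28
eef_pos: [426.9, 127.0, 101.7]
eef_rot: [-3.139, 0.002, 2.891]
wrist_force: [-0.2, 0.6, -1.5]
finger_gap: 17.6
[427.46267749 127.20146267 102.61806122] [-3.13981298  0.00345951  2.8916133 ]
```

View pics/s4c.png

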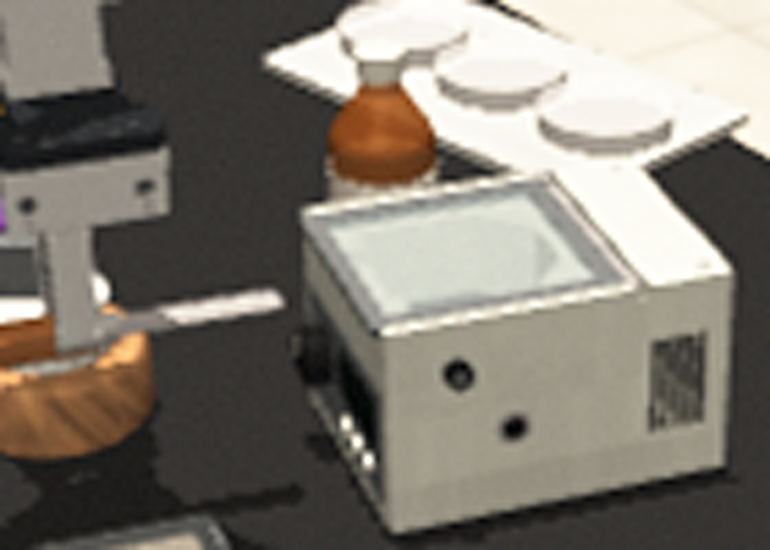

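```bash
python3 - <<'E'
from h import *
c=manip.calibration("side")
e=manip.read_state()["eef_pos"]; print(e)
for z in (0,3.4,7): print(proj(c,[e[0]+94.5,e[1]-24,e[2]+z]))
# cover front edge ends underside + notch
u=np.array([.969,-.247]);v=np.array([.247,.969]);h=np.array([611.8,79.9])
for l,y,z in [(-66,0,112.5),(-66,-59,115),(-62,-65,115),(-62,0,106)]: print(l,y,z,proj(c,[*(h+l*u+y*v),z]))
E
```

```text
[427.46267749 127.20146267 102.61806122]
(np.float64(270.56646026017984), np.float64(204.1928208780908))
(np.float64(270.49659526840395), np.float64(203.0371323572968))
(np.float64(270.42238054290016), np.float64(201.80949167262057))
-66 0 112.5 (np.float64(280.432105014654), np.float64(199.18930955139717))
-66 -59 115 (np.float64(287.17642636140715), np.float64(208.99260571444472))
-62 -65 115 (np.float64(289.4400989455427), np.float64(209.8489083366819))
-62 0 106 (np.float64(282.0155561593123), np.float64(201.14594100793462))
```

The tip fits the model in both views: observed row about 204 against 203, with the pump corner offset the same way. Inserting now.

```bash
python3 -m inch '{"grip":[-1,-1,-1,-1,-1,-1],"travel":[[1.4,-0.4,0],[2.4,-0.65,0],[3.4,-0.9,0],[4.4,-1.2,0],[5,-1.35,0],[5,-1.35,0]],"turn":[[0,0,0],[0,0,0],[0,0,0],[0,0,0],[0,0,0],[0,0,0]]}' 60;  python3 - <<'E'
from h import *
im,d,W,c=cloud("side","pics/s5.png"); cv2.imwrite("pics/s5c.png",cv2.resize(im[150:250,220:360,::-1],None,fx=5.5,fy=5.5,interpolation=cv2.INTER_CUBIC))
im,d,W,c=cloud("top"); cv2.imwrite("pics/t5c.png",cv2.resize(im[140:280,190:330,::-1],None,fx=4.2,fy=4.2,interpolation=cv2.INTER_CUBIC))
print(manip.read_state()["eef_pos"],manip.read_state()["wrist_force"])
E
```

```text
clock: 7.08
eef_pos: [477.7, 113.6, 102.5]
eef_rot: [-3.14, 0.003, 2.891]
wrist_force: [-0.0, -0.1, -1.0]
finger_gap: 17.3
[477.26373466 113.75997223 102.52838576] [ 1.39237724  0.17628419 -0.84939428]
```

View pics/s5c.png

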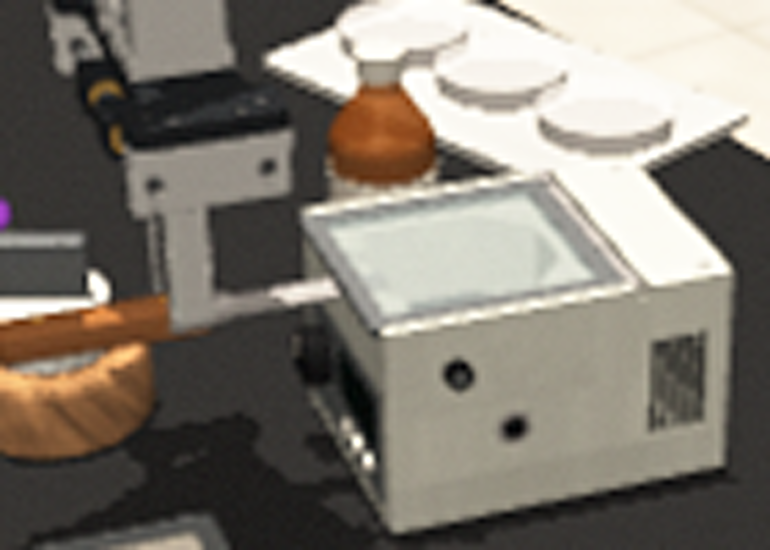

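View pics/t5c.png

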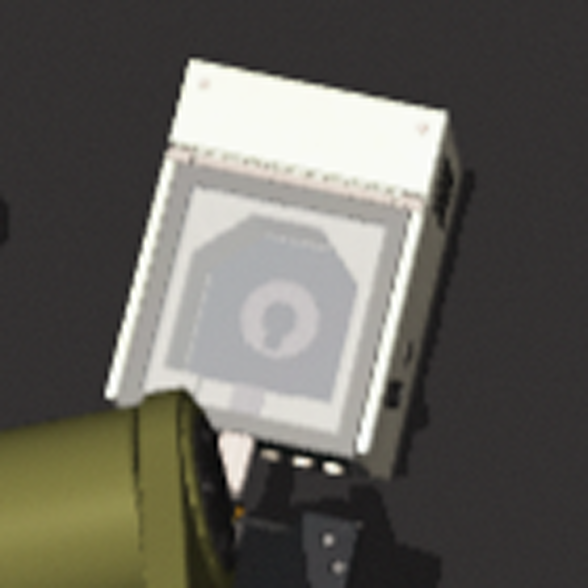

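The blade is in the notch and shows under the cover at crop (250,400), with no contact force yet. Levering up now.

```bash
python3 -m inch '{"grip":[-1,-1,-1,-1,-1,-1,-1,-1],"travel":[[0.05,0,0.4],[0.1,0,0.8],[0.2,-0.05,1.3],[0.25,-0.05,1.8],[0.3,-0.05,2.2],[0.4,-0.1,2.6],[0.5,-0.1,3.0],[0.55,-0.15,3.3]],"turn":[[0,0,0],[0,0,0],[0,0,0],[0,0,0],[0,0,0],[0,0,0],[0,0,0],[0,0,0]]}' 60;  python3 - <<'E'
from h import *
im,d,W,c=cloud("side","pics/s6.png"); cv2.imwrite("pics/s6c.png",cv2.resize(im[130:250,220:360,::-1],None,fx=5,fy=5,interpolation=cv2.INTER_CUBIC))
print(manip.read_state()["eef_pos"],manip.read_state()["wrist_force"])
E
```

```text
clock: 8.18
eef_pos: [482.9, 112.3, 135.8]
eef_rot: [-3.14, 0.003, 2.892]
wrist_force: [-0.5, 0.3, -2.0]
finger_gap: 17.6
[483.07678158 112.24778553 136.13684438] [-1.35038122  0.35515181 -1.82365765]
```

View pics/s6c.png

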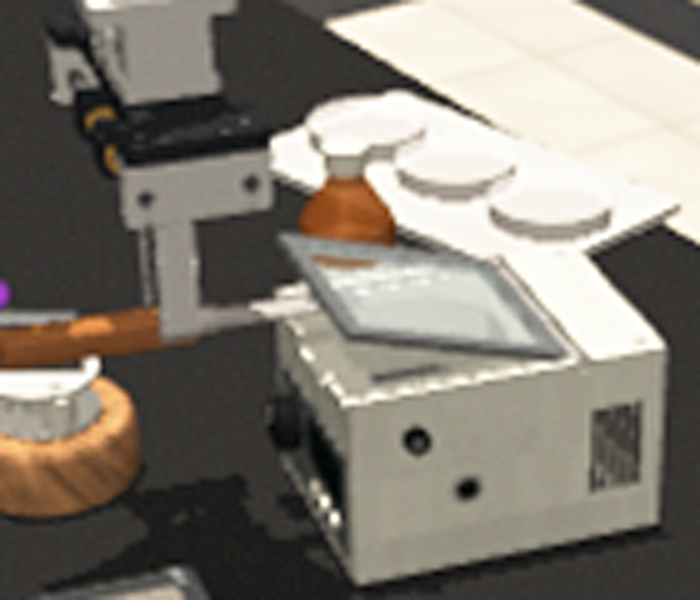

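The cover is up about 0.3 rad, resting on the blade. I'll keep going along the arc.

```bash
python3 -m inch '{"grip":[-1,-1,-1,-1,-1,-1,-1,-1,-1,-1],"travel":[[0.3,-0.1,0.95],[0.7,-0.2,1.85],[1.35,-0.35,2.9],[2.1,-0.55,3.9],[3.0,-0.75,4.8],[3.9,-1.0,5.55],[5.0,-1.3,6.2],[6.05,-1.55,6.7],[7.2,-1.85,7.0],[8.4,-2.15,7.2]],"turn":[[0,0,0],[0,0,0],[0,0,0],[0,0,0],[0,0,0],[0,0,0],[0,0,0],[0,0,0],[0,0,0],[0,0,0]]}' 60; python3 -m inch '{"grip":[-1,-1,-1,-1],"travel":[[0.7,-0.2,0],[1.4,-0.4,0],[2.1,-0.55,0],[2.1,-0.55,0]],"turn":[[0,0,0],[0,0,0],[0,0,0],[0,0,0]]}' 60; python3 - <<'E'
from h import *
im,d,W,c=cloud("side","pics/s7.png"); cv2.imwrite("pics/s7c.png",cv2.resize(im[100:250,200:360,::-1],None,fx=4,fy=4,interpolation=cv2.INTER_CUBIC))
print(manip.read_state()["eef_pos"],manip.read_state()["wrist_force"])
E
```

```text
clock: 9.48
eef_pos: [567.9, 90.5, 208.2]
eef_rot: [-3.14, 0.004, 2.892]
wrist_force: [-0.6, 0.3, -0.9]
finger_gap: 17.3
clock: 9.98
eef_pos: [589.2, 84.8, 208.0]
eef_rot: [-3.14, 0.004, 2.891]
wrist_force: [0.6, 0.4, -0.8]
finger_gap: 17.2
[589.02448662  84.91695818 208.09736482] [-0.4002934  -1.72383401 -1.17369729]
```

View pics/s7c.png

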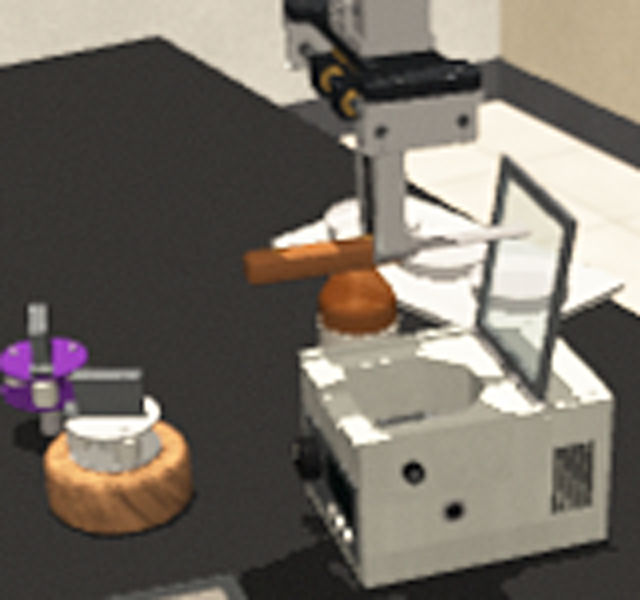

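Cover is at about 1.7 rad. I'll push it a little further for clearance, then back off and lay the spatula on free bench near (480,-150).

```bash
python3 -m inch '{"grip":[-1,-1,-1,-1,-1,-1,-1,-1,-1,-1],"travel":[[0.8,-0.2,0],[1.5,-0.4,0],[1.5,-0.4,0],[-3,0.8,0],[-8,1.5,0],[-11,-2,0],[-11,-8,-2],[-11,-14,-6],[-11,-20,-10],[-11,-23.5,-14]],"turn":[[0,0,0],[0,0,0],[0,0,0],[0,0,0],[0,0,0],[0,0,0],[0,0,0],[0,0,0],[0,0,0],[0,0,0]]}' 60; python3 - <<'E'
from h import *
im,d,W,c=cloud("side","pics/s8.png"); im,d,W,c=cloud("wrist","pics/w8.png")
s=manip.read_state();print(s["eef_pos"],s["eef_rot"],s["wrist_force"])
E
```

```text
clock: 11.28
eef_pos: [479.3, -145.0, 74.9]
eef_rot: [-3.14, 0.006, 2.891]
wrist_force: [1.2, 0.2, -1.2]
finger_gap: 17.6
[ 476.7725254  -145.47600586   71.24212036] [-3.14009358e+00 -1.91268042e-03  2.88790685e+00] [ 0.73534107  0.52490999 -0.75604382]
```

View pics/s8.png

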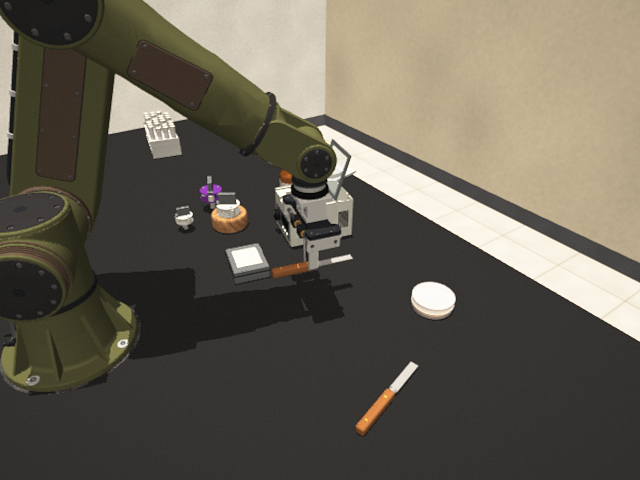

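View pics/w8.png

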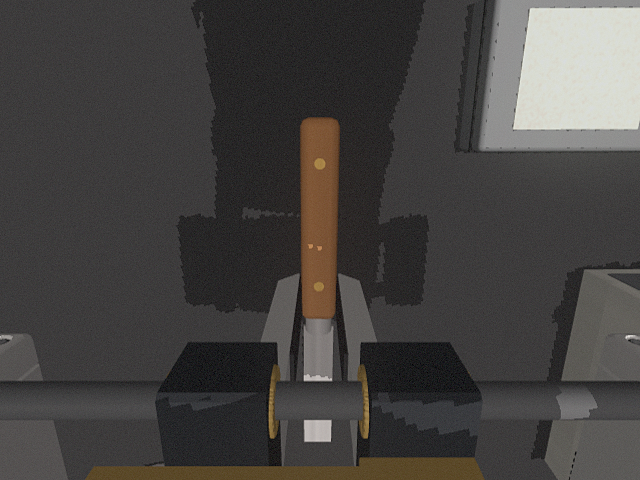

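The spatula hasn't shifted in the grip and the space below is clear. Lowering.

```bash
python3 -m inch '{"grip":[-1,-1,-1,-1,-1],"travel":[[0,-1,-3],[0,-1,-5],[0,-1,-6.2],[0,-1,-6.5],[0,-1,-6.5]],"turn":[[0,0,0],[0,0,0],[0,0,0],[0,0,0],[0,0,0]]}' 60
```

```text
clock: 12.0
eef_pos: [477.2, -155.4, 6.9]
eef_rot: [-3.14, -0.001, 2.888]
wrist_force: [-0.3, 0.4, 0.4]
finger_gap: 17.3
```

```bash
python3 -m inch '{"grip":[-1,-1,-0.3,0.3,0.6,0.6],"travel":[[0,0,-0.1],[0,0,-0.1],[0,0,-0.1],[0,0,-0.1],[0,0,0],[0,0,2]],"turn":[[0,0,0],[0,0,0],[0,0,0],[0,0,0],[0,0,0],[0,0,0]]}' 60; python3 -m inch '{"grip":[0.6,0.6,0.6,0.6,0.6,0.6,0.6,0.6,0.6,0.6],"travel":[[0,0,5],[0,0,11],[0,5,15],[0,11,15],[0,17,15],[0,23,15],[0,29,15],[-0.5,34,15],[-0.7,37,15],[-0.7,37,15]],"turn":[[0,0,0],[0,0,0],[0,0,-4],[0,0,-8],[0,0,-12],[0,0,-16],[0,0,-19],[0,0,-20],[0,0,-20],[0,0,-20]]}' 60; python3 - <<'E'
from h import *
cloud("wrist","pics/w9.png");cloud("side","pics/s9.png"); im,d,W,c=cloud("top","pics/t9.png")
s=manip.read_state();print(s["eef_pos"],s["eef_rot"],s["wrist_force"],s["joints"])
E
```

```text
clock: 12.75
eef_pos: [476.5, -155.1, 26.3]
eef_rot: [-3.14, -0.003, 2.888]
wrist_force: [-0.4, -0.7, 0.4]
finger_gap: 53.9
clock: 14.0
eef_pos: [469.1, 216.3, 176.1]
eef_rot: [-3.14, -0.004, 2.542]
wrist_force: [-0.3, -0.7, 0.2]
finger_gap: 75.1
[469.57162906 214.06542081 176.24513365] [-3.14008292 -0.00330409  2.53864448] [ 0.03537302 -0.04974277  0.16000298] [ 0.35578103  0.25275222  1.6513177   0.00194169  1.24065737 -0.61270194]
```

View pics/w9.png

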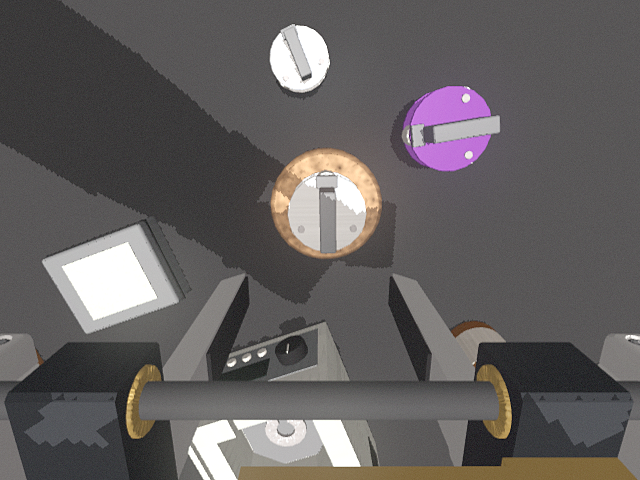

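View pics/t9.png

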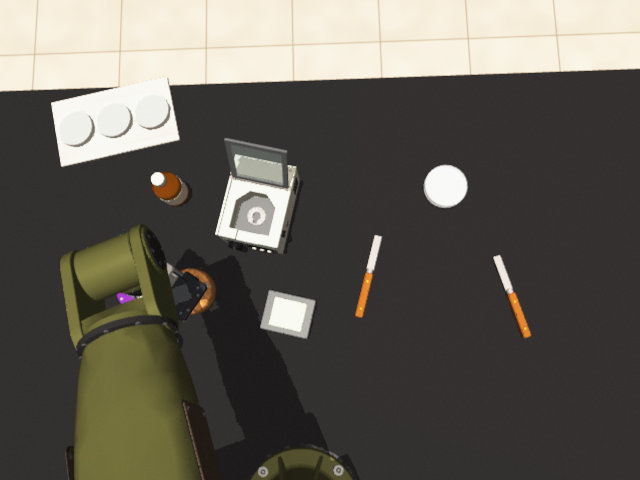

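View pics/s9.png

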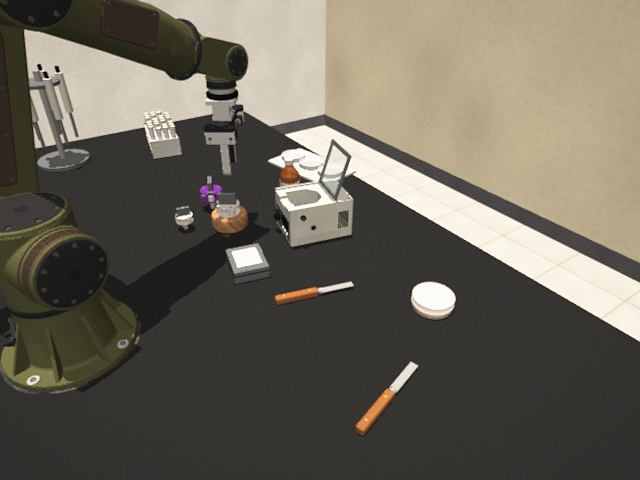

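Spatula lies on the bench at (370,280) in the top view, and the cover stands open. The wrist view has the rotor bar from the nose at (326,182) to (328,252), already lined up with the jaws.

```bash
python3 - <<'E'
from h import *
im=cv2.imread("pics/w9.png"); cv2.imwrite("pics/w9c.png",cv2.resize(im[140:270,260:400],None,fx=5,fy=4.5,interpolation=cv2.INTER_CUBIC))
im=cv2.imread("pics/t9.png"); cv2.imwrite("pics/t9c.png",cv2.resize(im[195:240,232:282],None,fx=13,fy=13,interpolation=cv2.INTER_CUBIC))
E
```

```text
(no output)
```

View pics/w9c.png

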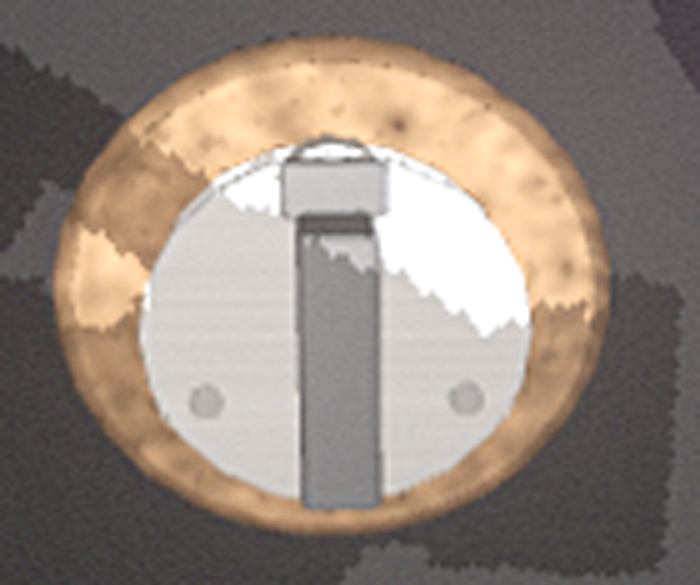

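View pics/t9c.png

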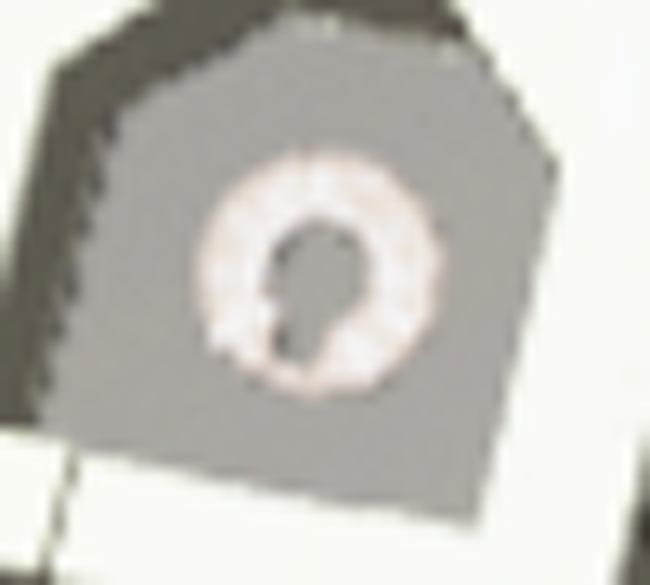

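```bash
python3 - <<'E'
from h import *
np.set_printoptions(precision=1,suppress=True)
c=manip.calibration("wrist"); s=manip.read_state(); print(s["eef_pos"],s["eef_rot"])
A=ray(c,327,191.8,100);B=ray(c,327.8,252.5,100);e=B-A
print(A,B,np.linalg.norm(e),(A+B)/2,np.degrees(np.arctan2(e[1],e[0])))
print("tool dir",np.degrees(s["eef_rot"][2])-180)
c=manip.calibration("top")
H=ray(c,256.1,215.4,70);K=ray(c,232+301/13-.5,195+345/13-.5,70);print("hub",H,np.degrees(np.arctan2(*(K-H)[[1,0]])))
# wrist hub
print("hub by wrist", ray(manip.calibration("wrist"),286,430,70))
E
```

```text
[469.6 214.1 176.2] [-3.1 -0.   2.5]
[439.  241.7 100. ] [476.7 216.8 100. ] 45.22850927985164 [457.8 229.3 100. ] -33.38891990252349
tool dir -34.54638580721743
hub [611.5  79.8  70. ] 165.386532636484
hub by wrist [612.3  77.   70. ]
```

```bash
python3 -m inch '{"grip":[0,0,0,0,0],"travel":[[-1.2,1.5,-4],[-1.2,1.5,-8],[-1.2,1.5,-10],[-1.2,1.5,-10.3],[-1.2,1.5,-10.3]],"turn":[[0,0,1],[0,0,1],[0,0,1],[0,0,1],[0,0,1]]}' 60; python3 -m inch '{"grip":[-0.6,-1,-1,-1,-1,-1],"travel":[[0,0,0],[0,0,0],[0,0,0],[0,0,0],[0,0,0],[0,0,0]],"turn":[[0,0,0],[0,0,0],[0,0,0],[0,0,0],[0,0,0],[0,0,0]]}' 60;python3 - <<'E'
from h import *
cloud("wrist","pics/w10.png")
s=manip.read_state();print(s["eef_pos"],s["eef_rot"],s["wrist_force"])
E
```

```text
clock: 14.78
eef_pos: [458.1, 228.6, 74.0]
eef_rot: [-3.141, -0.003, 2.555]
wrist_force: [0.1, 0.1, 0.1]
finger_gap: 46.9
clock: 15.52
eef_pos: [458.4, 228.8, 74.3]
eef_rot: [3.142, -0.002, 2.555]
wrist_force: [1.4, 2.3, 4.0]
finger_gap: 11.4
[458.3743375  228.83643102  74.30083633] [-3.14155824e+00 -2.45093634e-03  2.55519429e+00] [0.07280623 2.44520338 4.08503451]
```

View pics/w10.png

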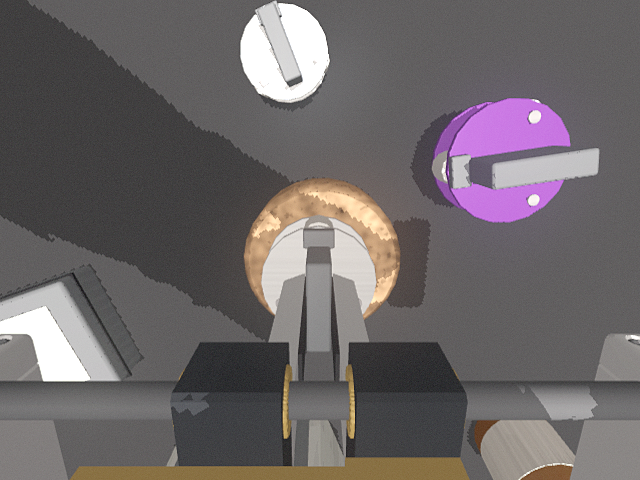

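The fingers hold the bar, nose at (318,237). Now a sub-pixel fit of the hub, and of the bar end relative to the tool.

```bash
python3 - <<'E'
from h import *
np.set_printoptions(precision=2,suppress=True)
c=manip.calibration("top"); im=cv2.imread("pics/t9.png")
S=8
g=cv2.resize(cv2.cvtColor(im[195:240,232:282],cv2.COLOR_BGR2GRAY),None,fx=S,fy=S,interpolation=cv2.INTER_CUBIC)
c0=(256.1,215.4)
# map grid world at z=70
res=0.25; n=int(60/res); xs=611.5+(np.arange(n)-n/2)*res; ys=79.8+(np.arange(n)-n/2)*res
M=np.zeros((n,n,2),np.float32)
for i,x in enumerate(xs):
    for j,y in enumerate(ys): M[i,j]=proj(c,[x,y,70])
r=cv2.remap(im,M[...,0],M[...,1],cv2.INTER_CUBIC)  # rows = x, cols = y
gr=cv2.cvtColor(r,cv2.COLOR_BGR2GRAY)
cv2.imwrite("pics/rect.png",cv2.resize(r,None,fx=2.4,fy=2.4))
t=(gr>205).astype(np.uint8)
t[np.hypot(*np.meshgrid(np.arange(n)-n/2,np.arange(n)-n/2))>24/res]=0
cs,_=cv2.findContours(t,cv2.RETR_CCOMP,cv2.CHAIN_APPROX_NONE)
for k in cs:
    if len(k)>60:
        (cx,cy),(a,b),ang=cv2.fitEllipse(k); print(len(k),"x",xs[0]+cy*res,"y",ys[0]+cx*res,"axes",a*res,b*res)
        if a*res<30:
            pass
inner=[k for k in cs if 60<len(k)]
E
python3 - <<'E'
import cv2
im=cv2.imread("pics/w10.png"); cv2.imwrite("pics/w10c.png",cv2.resize(im[200:370,240:400],None,fx=5,fy=3.5,interpolation=cv2.INTER_CUBIC))
E
```

```text
712 x 611.2202110290527 y 80.01116065979004 axes 36.03327941894531 37.160606384277344
```

View pics/rect.png

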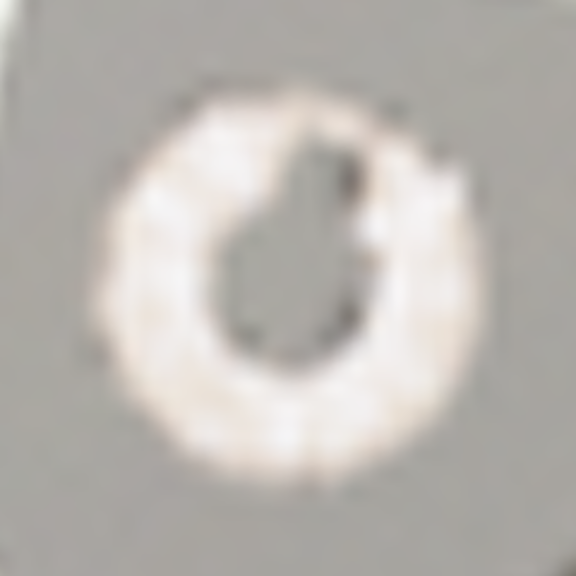

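View pics/w10c.png

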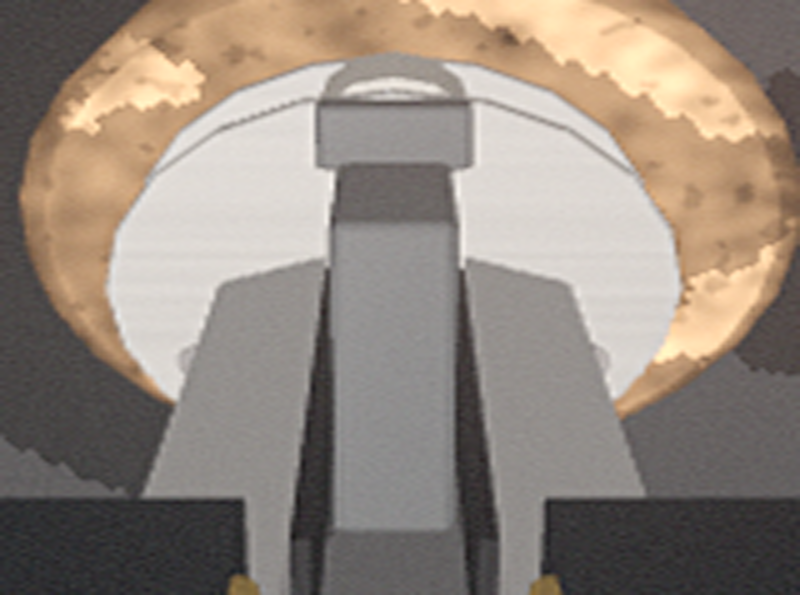

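```bash
python3 - <<'E'
from h import *
np.set_printoptions(precision=2,suppress=True)
c=manip.calibration("wrist"); s=manip.read_state(); e=s["eef_pos"];print(e,np.degrees(s["eef_rot"]))
A=ray(c,319,262.5,100);B=ray(c,318.5,350.5,100)
print(A,B,np.linalg.norm(A-B),(A+B)/2-e, np.degrees(np.arctan2(*(B-A)[[1,0]])))
E
```

```text
[458.37 228.84  74.3 ] [-180.     -0.14  146.4 ]
[437.19 242.56 100.  ] [474.81 217.33 100.  ] 45.29654502930223 [-2.37  1.11 25.7 ] -33.8462651234324
```

```bash
python3 -m inch '{"grip":[-1,-1,-1,-1,-1,-1,-1,-1,-1,-1],"travel":[[0,0,2],[0,0,6],[0,0,10],[2,-2,13],[5,-5,13],[8,-8,13],[11,-11,13],[14,-13.5,13],[15.4,-14.9,13],[15.4,-14.9,13]],"turn":[[0,0,0],[0,0,0],[0,0,0],[0,0,3],[0,0,6],[0,0,10],[0,0,14],[0,0,17],[0,0,18.8],[0,0,18.8]]}' 60; python3 -m inch '{"grip":[-1,-1],"travel":[[0,0,0],[0,0,0]],"turn":[[0,0,0],[0,0,0]]}' 60;python3 - <<'E'
from h import *
np.set_printoptions(precision=2,suppress=True)
im,_,_,_=cloud("wrist","pics/w11.png");im,_,_,_=cloud("side","pics/s11.png");cv2.imwrite("pics/s11c.png",cv2.resize(im[100:250,200:360,::-1],None,fx=4.5,fy=4,interpolation=cv2.INTER_CUBIC))
s=manip.read_state();print(s["eef_pos"],np.degrees(s["eef_rot"]),s["wrist_force"])
E
```

```text
clock: 16.82
eef_pos: [612.3, 78.8, 203.0]
eef_rot: [-3.141, -0.005, 2.882]
wrist_force: [0.4, 0.2, -2.3]
finger_gap: 11.8
clock: 17.08
eef_pos: [611.8, 79.4, 202.9]
eef_rot: [-3.14, -0.005, 2.882]
wrist_force: [0.5, 0.5, -1.9]
finger_gap: 11.7
[612.04  79.28 203.12] [-179.94   -0.26  165.13] [-0.52  1.47 -2.19]
```

View pics/w11.png

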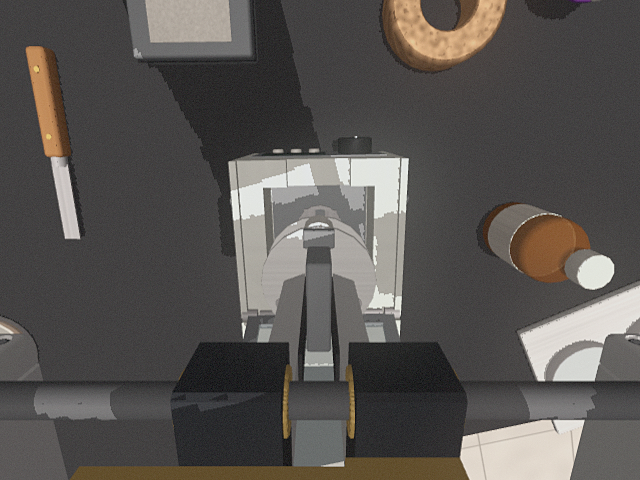

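View pics/s11c.png

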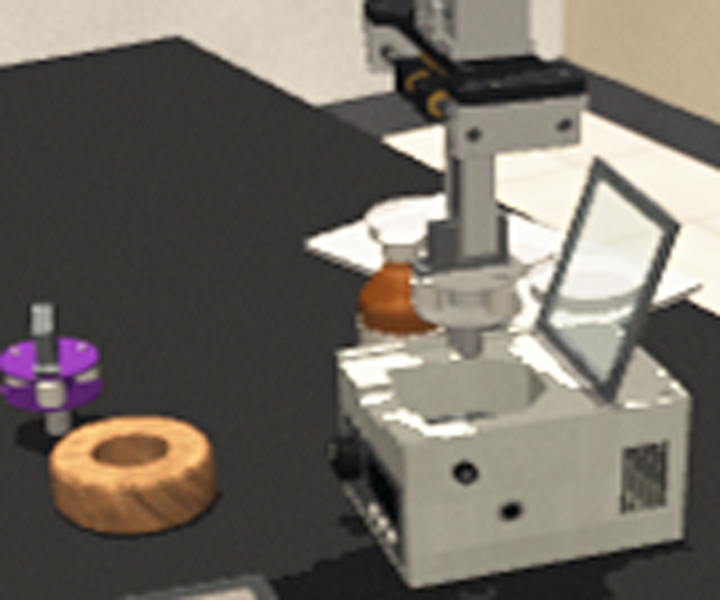

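Rotor hangs upright over the well, and bar and nose are unchanged in the wrist view. Descending to just above the hub.

```bash
python3 -m inch '{"grip":[-1,-1,-1,-1],"travel":[[0.05,0.05,-3],[0.05,0.05,-5],[0.05,0.05,-6.1],[0.05,0.05,-6.1]],"turn":[[0,0,0],[0,0,0],[0,0,0],[0,0,0]]}' 60; python3 -m inch '{"grip":[-1,-1,-1,-1],"travel":[[0,0,-0.2],[0,0,-0.4],[0,0,-0.6],[0,0,-0.8]],"turn":[[0,0,0],[0,0,0],[0,0,0],[0,0,0]]}' 60
```

```text
clock: 17.68
eef_pos: [612.3, 79.9, 141.9]
eef_rot: [-3.14, -0.005, 2.882]
wrist_force: [0.2, -0.1, -2.5]
finger_gap: 11.2
clock: 18.18
eef_pos: [612.4, 79.9, 133.9]
eef_rot: [-3.14, -0.005, 2.882]
wrist_force: [-0.9, -0.2, -2.6]
finger_gap: 11.4
```

The shaft tip is about 4 mm into the bore with no extra force. Continuing, past where the key would rest.

```bash
python3 -m inch '{"grip":[-1,-1,-1,-1,-1,-1],"travel":[[0,0,-0.2],[0,0,-0.4],[0,0,-0.5],[0,0,-0.6],[0,0,-0.7],[0,0,-0.8]],"turn":[[0,0,0],[0,0,0],[0,0,0],[0,0,0],[0,0,0],[0,0,0]]}' 60
```

```text
clock: 18.92
eef_pos: [612.4, 79.9, 125.8]
eef_rot: [-3.14, -0.005, 2.882]
wrist_force: [1.3, -0.1, -3.1]
finger_gap: 12.0
```

No force, so the key is in the keyway. Down onto the spring.

```bash
python3 -m inch '{"grip":[-1,-1,-1,-1,-1,-1],"travel":[[0,0,-0.3],[0,0,-0.6],[0,0,-0.9],[0,0,-1.1],[0,0,-1.3],[0,0,-1.4]],"turn":[[0,0,0],[0,0,0],[0,0,0],[0,0,0],[0,0,0],[0,0,0]]}' 60; python3 - <<'E'
from h import *
s=manip.read_state();print(s["eef_pos"],np.degrees(s["eef_rot"]),s["wrist_force"],s["moment"])
E
```

```text
clock: 19.68
eef_pos: [612.6, 79.9, 112.3]
eef_rot: [-3.141, -0.004, 2.882]
wrist_force: [-1.3, -0.0, 3.9]
finger_gap: 11.3
[612.5592287   79.94378711 112.2690497 ] [-179.94653972   -0.25647144  165.1455822 ] [-1.29662688 -0.00519395  3.91324354] [-0.10201686  0.31101363  0.04699813]
```

The spring force matches 2 mm of travel. Pressing home gently.

```bash
python3 -m inch '{"grip":[-1,-1,-1,-1,-1],"travel":[[0,0,-0.1],[0,0,-0.2],[0,0,-0.3],[0,0,-0.4],[0,0,-0.4]],"turn":[[0,0,0],[0,0,0],[0,0,0],[0,0,0],[0,0,0]]}' 60; python3 - <<'E'
from h import *
s=manip.read_state();print(s["eef_pos"],np.degrees(s["eef_rot"]),s["wrist_force"],s["moment"])
E
```

```text
clock: 20.3
eef_pos: [612.7, 79.9, 108.7]
eef_rot: [-3.141, -0.004, 2.882]
wrist_force: [-2.3, -0.2, 7.5]
finger_gap: 11.2
[612.67865515  79.91299676 108.677112  ] [-179.95258652   -0.23012234  165.14723463] [-2.34642331 -0.23651544  7.47950047] [-0.03439866  0.66789709  0.04389261]
```

```bash
python3 -m inch '{"grip":[-1,-1,-1,-1],"travel":[[0,0,-0.1],[0,0,-0.2],[0,0,-0.2],[0,0,-0.2]],"turn":[[0,0,0],[0,0,0],[0,0,0],[0,0,0]]}' 60; python3 - <<'E'
from h import *
s=manip.read_state();print(s["eef_pos"],np.degrees(s["eef_rot"]),s["wrist_force"],s["moment"])
E
```

```text
clock: 20.8
eef_pos: [612.9, 79.9, 108.3]
eef_rot: [-3.141, -0.003, 2.882]
wrist_force: [-5.6, -0.4, 16.5]
finger_gap: 11.5
[612.9127006   79.92654545 108.26453985] [-1.79971144e+02 -1.62912553e-01  1.65148007e+02] [-5.6165944  -0.43405308 16.48617041] [-0.17940104  1.73848857  0.0245229 ]
```

Stopped at exactly the expected home height. I'll relieve the small side force, keep pressing, then check by camera.

```bash
python3 -m inch '{"grip":[-1,-1,-1,-1,-1,-1],"travel":[[-0.05,0,-0.15],[-0.05,0,-0.15],[-0.05,0,-0.15],[-0.05,0,-0.15],[-0.05,0,-0.15],[-0.05,0,-0.15]],"turn":[[0,0,0],[0,0,0],[0,0,0],[0,0,0],[0,0,0],[0,0,0]]}' 60; python3 - <<'E'
from h import *
im,_,_,_=cloud("wrist","pics/w12.png");im,_,_,_=cloud("side","pics/s12.png");cv2.imwrite("pics/s12c.png",cv2.resize(im[100:250,200:360,::-1],None,fx=4.5,fy=4,interpolation=cv2.INTER_CUBIC))
im,_,_,_=cloud("top","pics/t12.png")
s=manip.read_state();print(s["eef_pos"],np.degrees(s["eef_rot"]),s["wrist_force"],s["moment"],s["qd"],s["finger_gap"])
E
```

```text
clock: 21.55
eef_pos: [612.8, 79.9, 108.3]
eef_rot: [-3.142, -0.001, 2.882]
wrist_force: [-5.7, -0.3, 14.8]
finger_gap: 11.7
[612.77689111  79.9322411  108.27844402] [-1.79995159e+02 -7.73740498e-02  1.65149740e+02] [-4.78766006  0.20490717 15.31875161] [-0.16017039  1.37166844 -0.00574801] [ 0.00146577  0.00070709  0.00067515  0.00072606 -0.00224247  0.00127018] 11.411370176765264
```

View pics/w12.png

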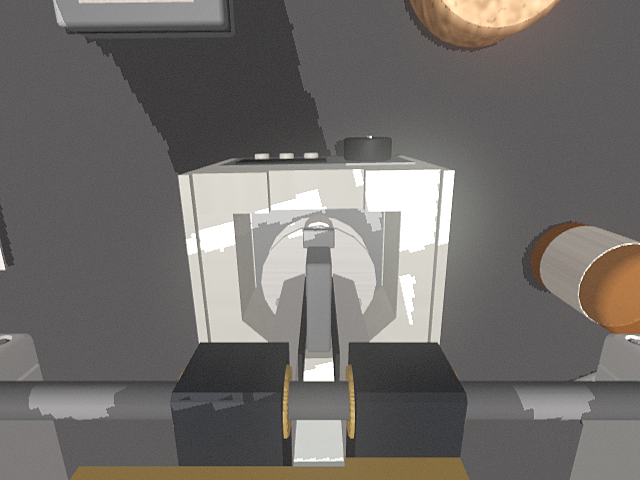

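View pics/s12c.png

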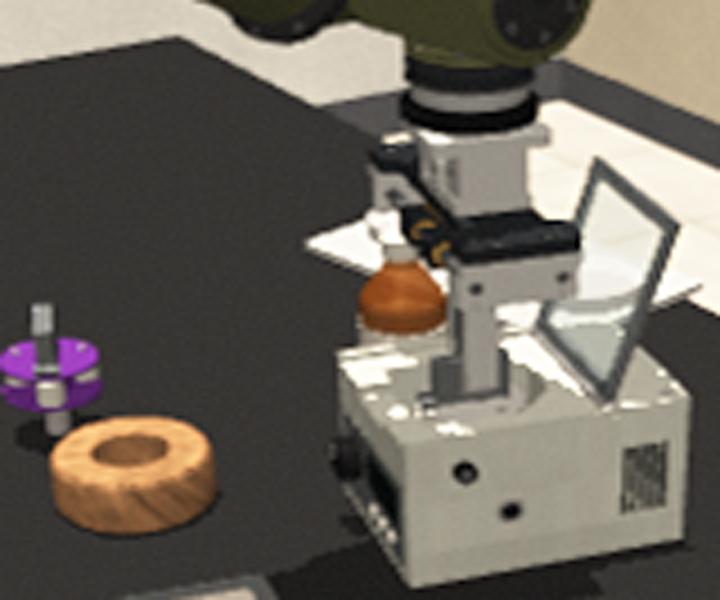

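View pics/t12.png

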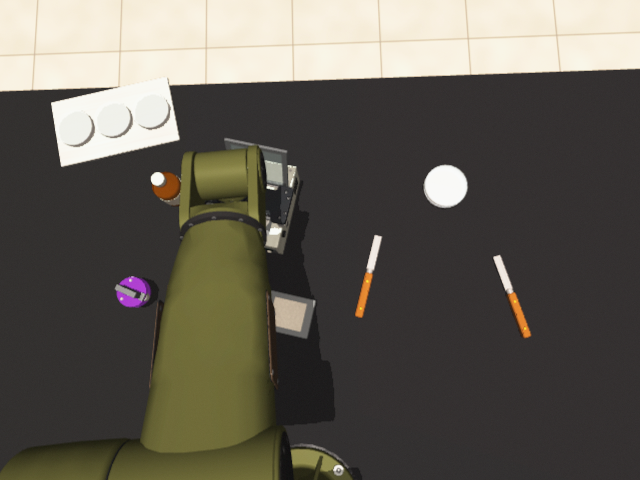

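The bar and nose sit at the same wrist pixels as at the grasp, so the rotor hasn't slipped. Its origin is at 108.3 − 34.3 = 74.0 mm, which is fully home. Cover open, spatula on the bench, and the bottle, petri dishes and slide box are untouched. Handing in.

```bash
python3 - <<'E'
from cell import manip
print(manip.sign_off())
print(manip.read_state()["wrist_force"],manip.read_state()["eef_pos"],manip.read_state()["clock"])
E
```

```text
the job is handed in; nothing more can be done
None
the job is handed in; nothing more can be done
```

The rotor is in the pump, pressed fully home and still gripped, so you can tighten the set screw. I handed in at about 21.7 s of the 72 s allowed; the system gives no verdict.

- **Cover:** I levered it up with the left-most spatula's blade in the notch. I then swung it back with the blade to an estimated 1.8 rad. The last pictures show it still standing open.
- **Spatula:** I lowered it onto free bench and let go only once it touched down. It lies flat in the last top picture.
- **Rotor:** The top camera showed the keyway at about 165° in world axes, so I set the key to that angle before lowering and it slipped in without any searching. The spring force then rose as expected. The tool stopped at 108.3 mm, which puts the rotor's origin at 74.0 mm, the exact height for fully home.
- **Last checks:** The rotor had not slipped in the fingers and the tool was within 0.1° of upright. The wrist felt about 15 N up, or roughly 17 N of push once the rotor's weight is added. The bottle, petri dishes and slide box looked untouched.

**What disagreed or could not be checked:**
- A side force of about 5 N in x remained; shifting the tool 0.5 mm reduced it only slightly.
- The wrist camera put the bar's centre 2.6 mm off along the bar, while other measurements put it within 1 mm. I used 1 mm, and the shaft went in freely.
- I could not see the collar against the hub directly, so "fully home" rests on the height and force readings.

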